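# Hold the nest box front for the screws

## Robot

A 6-joint arm with a two-finger parallel gripper is mounted at the origin on the work surface. World frame = base frame: x ahead of the robot, y to its left, z up, the work surface at z = 0. Lengths are in mm, angles in degrees, forces in N, time in s.
With the tool pointing down it reaches from about 300 to 850 mm from the base axis. Payload 4.2 kg.
Tool frame: the origin (TCP) lies at the very end of the fingers, on their centre line; the grasp point (between the pads) lies 19 mm behind it; z points along the fingers, y is the line along which they close (so a half turn about z gives the same grasp; the last joint's range is limited). The gripper opens to 91 mm and grips with 3 to 60 N. Pads are 32 mm wide; open, the fingers measure 118 mm over their backs; the gripper's body (76 mm by 178 mm) begins 60 mm behind the grasp point.
Start: joints at [69.385, 18.312, 89.639, -0, 72.044, -1.146], TCP at [191.65, 542.14, 192.176] pointing down, gripper open.
Joint ranges: [-177.97, 177.97], [-48.28, 115.42], [12.27, 149.76], [-77.06, 257.06], [2.81, 150.46], [-146.56, 146.56]. Speed limits (degrees/s): [147.25, 147.25, 180, 180, 180, 180].

## Interface

Orientations are given as [roll, pitch, yaw] about the fixed x, y, z axes, in that order (R = Rz(yaw) Ry(pitch) Rx(roll)).
In Python, from workcell import env, grab_frame gives the robot as it stands. The module is installed in compiled form; this text tells all that it offers.
- The arm moves only by the tool move_arm, never from a script. Its argument "plan" is a list of rows, each an object of numbers: "tx", "ty", "tz": the shift along the tool's x, y, z in cm; "wx", "wy", "wz": the turn, a rotation vector about the tool's x, y, z in rad. In form: [{"tx": .., "ty": .., "tz": .., "wx": .., "wy": .., "wz": ..}, ...]. A call has 1 to 12 rows; each row shifts and turns the commanded pose from where the row before left it, along the tool's axes as they then stand; what a row does not reach is not made up. A row lasts 1/12 s, in which the tool goes at most 41.7 mm and 7.16 degrees, less where a joint would pass 70% of its speed; a pose out of reach is approached as far as the arm can. A call is refused whole if a number of a shift passes 4.17 or a number of a turn 0.125, either way. A call with a gripper value outside its range is refused whole. "gripper" is the finger opening in cm, from 0 to 9.12, set as the call begins (left out, the last holds). The fingers move at their own pace and stop on an object; "force" is the grip in N (left out, the last holds). Time passes only in rows, so rows that do not move let the fingers close. It gives the time, the measured TCP pose, the force, the opening and the grip force at its end, in the units of the state.
- env.state(): the state, without advancing time (a new reading comes with each control period).
- grab_frame(name): name is "side" or "top"; returns a dict with "color" (400x640x3 uint8, red, green, blue), "vfov" (degrees; the focal length in pixels is half the picture's height over the tangent of half this angle, whatever the lens; pixels are square), "cx", "cy" (the principal point, pixels), "view" (4x4, takes a point from world to camera coordinates). Camera axes: x right, y up, looking along -z (the intrinsics and any distortion apply to the point x, -y, -z); pixel columns grow to the right and rows downward; lengths in mm; the calibration is good to about 2 mm. A picture is of the moment at which its call begins. There is no depth.
- env.job_done(): hands the job in; it is judged then, once.
The state is a dict: "time_s": time; "qpos": joint angles; "qvel": joint speeds; "effort": joint torques, N m; "ee_pos": TCP position; "ee_rot": TCP orientation; "force": force on the tool from outside, world axes, zero at the start; "torque": the same for the moment, N m; "gripper_width": finger opening in mm; "gripper_force": force on a finger pad.
Only numpy, scipy, OpenCV 4.12 (cv2) and the standard library are available. Lean on these libraries where they do the work, as an engineer would, in place of code of your own. Each camera call takes 0.05 s, during which the arm holds its last target. There are 200 camera calls.

## Task

Draw the nest box front, the tall board with the round hole, straight up out of the slotted rack and hold it, hole uppermost, against the open front of the half-built nest box in the jig, flush with its side walls and top. Press it home with a steady push of about 10 newtons, so that the sprung carriage gives way and its pointer stands midway between the two gauge pins, and keep it so for three seconds or more: the program finishes while still holding and pressing, because someone is about to drive the screws. Leave the other boards in the rack and the things on the bench where they are.

Things in the scene. Friction and masses are not known exactly. Their poses are not given: they have to be found in the camera images.
- front: nest box front: upright plywood board 130 wide (its y) x 150 tall (z) x 12 thick (x), about 0.1 to 0.2 kg, with a 33 mm round hole through it, hole centre 105 mm above its lower edge. It is the tallest board in the rack; its two faces are alike. Origin: middle of its lower edge; z up, x square to the faces.
- board_a: plain plywood board 130 wide (y) x 90 tall x 12 thick (x), standing in the rack; stays there. Origin: middle of its lower edge.
- board_b: plain plywood board 106 wide (y) x 80 tall x 12 thick (x), standing in the rack; stays there. Origin: middle of its lower edge.
- rack: fixed wooden rack 190 (its x) x 146 (y) x 55 tall with three upright slots across it, at x = -55, 0 and +55 mm, each 15 mm wide (x), 134 mm long (y) and 45 mm deep (floor of the slots 10 mm above the bench), one board in each, in any order. Origin: centre of its underside.
- jig: fixed assembly jig: base board 340 (its x, -120 to +220) x 170 (y) x 18 thick, with a spring stop 78 tall at its far end. Origin: on the bench under the front plane of the nest box at rest; x is the direction in which the carriage gives way. Two 6 mm thick upright steel gauge pins 42 mm tall stand on its left edge (y = +80) at x = 9 and 23 mm.
- nestbox: nest box on the sprung carriage, top and front open: 130 wide (y) x 112 deep (x) x 150 tall, walls 12, 106 clear between the side walls. Origin: middle of the lower edge of its open front, 40 mm above the bench, 22 above the jig's base board; z up, x into the box (push direction), parallel to the jig. The front belongs flat on the side walls' front edges: origin at (-6, 0, 0) mm here.
- pointer (a point): thin steel pointer at the left front corner of the sprung carriage that carries the nest box, 42 mm above the bench, moving with the box. Its x in the jig's frame is the travel: 0 at rest, 40 mm fully back. Spring force = 2 N + 0.5 N per mm of travel (friction 0.2 N): 10 N at 16 mm, 5 N at 6, 15 N at 26. The gauge pins stand at 9 and 23 mm.
- screwdriver: screwdriver 190 mm long lying between rack and jig; bystander. Origin: about its middle, underside.
- glue: white closed glue bottle, 52 mm diameter, 130 tall, right of the jig; bystander. Origin: centre of its underside.
- try_square: try square, wooden stock 110 mm and steel blade 150 mm, lying left of the rack; bystander. Origin: under the middle of the stock.
- pencil: pencil 160 mm long, 8 mm thick, lying on the bench; bystander. Origin: underside of its middle.
- screw_tray: steel tray of screws 100 x 75 x 30, right of the jig, near the robot; bystander. Origin: centre of its underside.
Mind the look-alikes: they are no part of the job. Leave any pink, red or turquoise look-alike of the front alone.

How it is judged (in metres and radians):
On the way, in this order (a step that is already met when the one before it is completed fails the run):
1. the front is drawn up clear of the rack, upright, in the gripper (height (world z) of front above 0.06 m and angle between front's own z axis and vertical below 0.2 rad and contact force between the fingers and front above 2 N), for 0.2 s.
2. the front sits flush on the box and is pressed with 5 to 15 N for two seconds (x of front in the frame of nestbox between -0.011 and -0.001 m and y of front in the frame of nestbox between -0.008 and 0.008 m and z of front in the frame of nestbox between -0.008 and 0.008 m and angle between the x axis of front and the x axis of nestbox, either way round below 0.08 rad and angle between front's own z axis and vertical below 0.08 rad and contact force between front and nestbox between 5 and 15 N and contact force between the fingers and front above 2 N), for 2 s.
At the end, for the whole second after the job is handed in: The front, held in the gripper and clear of the rack, lies flat on the front edges of the box's side walls (5 mm), centred and level with them within 8 mm, square within 0.08 rad and upright, hole up, pressed with 5 to 15 N (carriage travel 5 to 27 mm), at rest (all of step 2 and contact force between front and rack below 0.3 N and linear speed of front below 0.01 m/s and x of pointer in the frame of jig between 0.005 and 0.027 m); the arm keeps its last pose, push and grip.
It fails at once if the front is rammed against the nest box with more than 30 N (contact force between front and nestbox above 30 N).
It fails at once if one of the other boards is moved from its slot (distance of any of board_a, board_b from where it was at the start of the episode above 0.03 m).
It fails at once if a thing lying on the bench is moved away (distance of any of screwdriver, glue, try_square, pencil, screw_tray from where it was at the start of the episode above 0.03 m).
It also fails if it takes over 51 s, if anything falls off the work surface, if the arm or the gripper's body presses on something with over 40 N, if the wrist force passes 120 N, or if a joint passes its speed limit or range.

## Working session

There is one attempt and no reset: what is moved stays moved. The work goes in short steps, Python scripts to look and compute and a tool call to move; the robot and the scene stay as the last step left them, time stands still between calls to the robot, and variables do not carry over. Pictures are saved under pics/ and viewed, at most 10 in all, crops included, and the job is handed in when it is done.

Besides the shell and the picture viewer there is one more tool, called after "Emit:" as name(argument=value, ...), one argument or row to a line, values as JSON. move_arm: Moves the arm, as the interface text tells. Its arguments: {"type":"object","properties":{"plan":{"type":"array","items":{"type":"object","properties":{"tx":{"type":"number"},"ty":{"type":"number"},"tz":{"type":"number"},"wx":{"type":"number"},"wy":{"type":"number"},"wz":{"type":"number"}}}},"gripper":{"type":"number"},"force":{"type":"number"}},"required":["plan"]}

```bash
mkdir -p pics; cat > h.py <<'E'
import numpy as np, cv2
from workcell import env, grab_frame
def save(n,f):
    cv2.imwrite(f'pics/{n}.png',cv2.cvtColor(f['color'],cv2.COLOR_RGB2BGR)); np.savez(f'{n}.npz',**{k:v for k,v in f.items()})
def load(n): return dict(np.load(f'{n}.npz',allow_pickle=True))
def foc(f): return 200/np.tan(np.radians(float(f['vfov']))/2)
def proj(f,P):
    P=np.atleast_2d(P).astype(float); c=(np.array(f['view'])@np.c_[P,np.ones(len(P))].T).T
    return np.c_[f['cx']+foc(f)*c[:,0]/-c[:,2], f['cy']+foc(f)*-c[:,1]/-c[:,2]]
def back(f,uv,z):
    V=np.array(f['view']);R=V[:3,:3];C=-R.T@V[:3,3];o=[]
    for u,v in np.atleast_2d(uv):
        d=R.T@np.array([(u-f['cx'])/foc(f),-(v-f['cy'])/foc(f),-1]);o.append(C+d*(z-C[2])/d[2])
    return np.array(o)
E
python3 - <<'E'
from h import *
for n in('side','top'):
    f=grab_frame(n);save(n,f);print(n,{k:v for k,v in f.items() if k!='color'})
print(env.state())
E
```

```text
side {'vfov': 55.61767823992708, 'cx': 320.5753958917744, 'cy': 194.93828043594263, 'view': array([[ 8.15700399e-01, -5.78221842e-01, -1.70985853e-02,
        -3.59006477e+02],
       [ 3.34463350e-01,  4.47300209e-01,  8.29491887e-01,
        -2.19237395e+02],
       [-4.71982126e-01, -6.82335713e-01,  5.58256973e-01,
        -1.05762537e+03],
       [ 0.00000000e+00,  0.00000000e+00,  0.00000000e+00,
         1.00000000e+00]])}
top {'vfov': 53.292439917681584, 'cx': 323.4632289740004, 'cy': 204.60780470326483, 'view': array([[ 2.33835476e-02, -9.99687960e-01, -8.78594515e-03,
         6.55625862e+00],
       [ 9.87369736e-01,  2.17161383e-02,  1.56937609e-01,
        -4.97336089e+02],
       [-1.56697842e-01, -1.23447344e-02,  9.87569438e-01,
        -1.09876489e+03],
       [ 0.00000000e+00,  0.00000000e+00,  0.00000000e+00,
         1.00000000e+00]])}
{'time_s': 0.1, 'qpos': array([ 6.93857536e+01,  1.83478371e+01,  8.96991333e+01, -1.56371194e-03,
        7.20444458e+01, -1.14652120e+00]), 'qvel': array([ 0.05751238, -0.16599864, -0.17482635, -0.05566408,  0.09709478,
        0.0085476 ]), 'effort': array([ 2.08845355e-03, -4.13331199e+01, -2.32509130e+01,  7.31201191e-02,
        4.22121864e-02, -7.91343200e-05]), 'ee_pos': array([191.47561021, 541.66545765, 191.40771665]), 'ee_rot': array([-1.79908572e+02, -3.42683383e-04,  1.60532758e+02]), 'force': array([ 0.38682342,  0.76981853, -0.43393756]), 'torque': array([-0.03444388, -0.05542995, -0.02097436]), 'gripper_force': 0.0, 'gripper_width': 91.16754672784}
```

View pics/side.png

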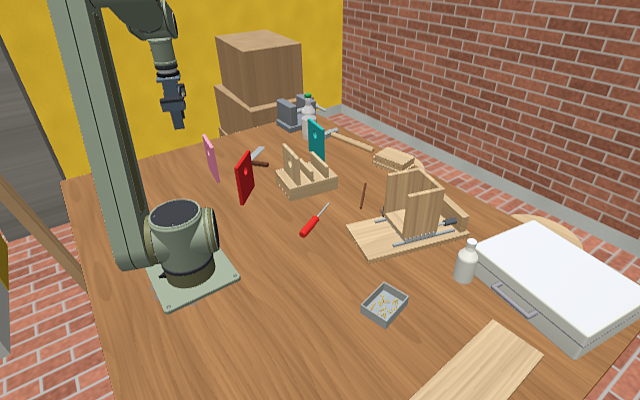

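View pics/top.png

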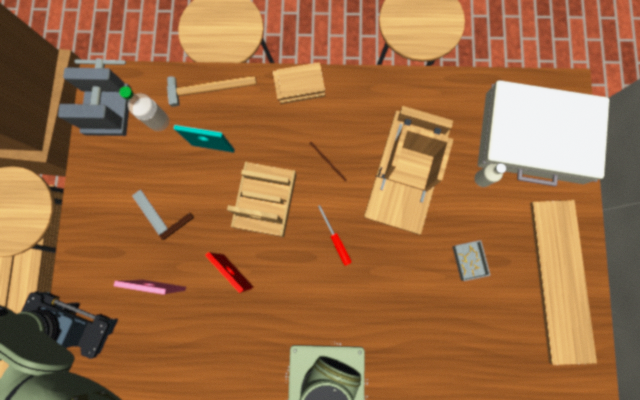

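The side view shows the rack at (306,180) and the jig at (410,225). These could be taken for the front: pink board (212,158), red (245,178), turquoise (316,140), and the wooden board in the rack (291,162), which is my choice. In the top view that board is the rack's near board at (257,213). Next I'll take one close crop of the rack and jig.

```bash
python3 - <<'E'
from h import *
s=load('side')['color'];t=load('top')['color']
def c(im,x,y,w,h): return cv2.resize(im[y:y+h,x:x+w],(400,300),interpolation=cv2.INTER_CUBIC)
o=np.vstack([np.hstack([c(s,266,135,80,60),c(t,215,155,100,75)]),np.hstack([c(s,340,160,140,105),c(t,345,95,144,108)+0*0])])
cv2.imwrite('pics/crops.png',o[:,:,::-1])
E
```

```text
(no output)
```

View pics/crops.png

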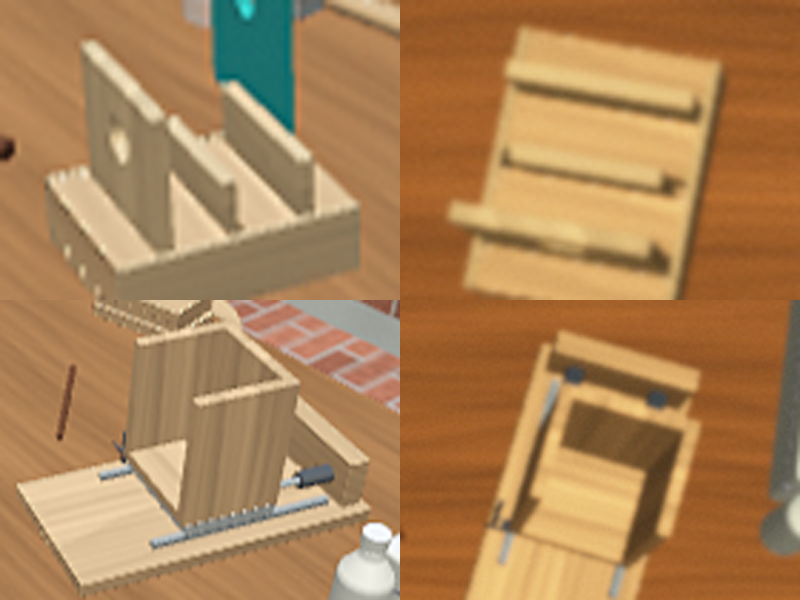

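The near board is the tall one with the hole, and it stands in the rack slot nearest the robot. I'll fit the rack and jig poses from corner correspondences in both views.

```bash
cat > fit.py <<'E'
from h import *
from scipy.optimize import least_squares
S,T=load('side'),load('top')
c1=lambda x,y:(S,266+x/5-.5,135+y/5-.5); c2=lambda x,y:(T,215+x/4-100-.5,155+y/4-.5)
c3=lambda x,y:(S,340+x/2.857-.5,160+(y-300)/2.857-.5); c4=lambda x,y:(T,345+(x-400)/2.778-.5,95+(y-300)/2.778-.5)
ff=lambda x,y:(T,x,y)
rack=[((95,73,55),c2(520,28)),((95,-73,55),c2(721,62)),((-95,73,55),c2(465,285)),((-95,73,55),c1(45,178)),((-95,-73,55),c1(118,270)),((95,-73,55),c1(358,207)),
((-61,65,160),c1(82,45)),((-49,65,160),c1(95,40)),((-61,-65,160),c1(162,125)),((-61,65,160),c2(450,222)),((-49,65,160),c2(455,204)),((-61,-65,160),c2(653,258)),((-49,-65,160),c2(656,240))]
jig=[((-120,85,18),c3(18,487)),((-120,-85,18),c3(80,583)),((220,-85,18),c3(368,505)),((0,65,190),c3(135,343)),((112,65,190),c3(222,325)),((112,-65,190),c3(298,382)),((0,-65,190),c3(194,403)),
((0,-65,40),c3(185,525)),((112,65,190),c4(567,383)),((112,-65,190),c4(698,420)),((-120,85,18),ff(366,216)),((-120,-85,18),ff(419,233))]
def M(p,X):
    c,s=np.cos(p[2]),np.sin(p[2]);X=np.atleast_2d(X).astype(float)
    return np.c_[p[0]+c*X[:,0]-s*X[:,1],p[1]+s*X[:,0]+c*X[:,1],X[:,2]]
def fit(pts,p0):
    fn=lambda p:np.concatenate([proj(q[0],M(p,X))[0]-q[1:] for X,q in pts])
    r=least_squares(fn,p0,loss='soft_l1');return r.x,fn(r.x).reshape(-1,2)
if __name__=='__main__':
    np.set_printoptions(suppress=True,precision=2)
    o=[]
    for n,pts,g in(('rack',rack,[480,80,-.2]),('jig',jig,[550,-150,-.3])):
        x,r=fit(pts,g);print(n,x,np.degrees(x[2]));print(r.T);np.save(n+'.npy',x)
        def box(im,f,a,b,k,off,col):
            V=M(x,[(a[0] if i&1 else b[0],a[1] if i&2 else b[1],a[2] if i&4 else b[2]) for i in range(8)])
            u=(proj(f,V)-off+.5)*k
            for i in range(8):
                for j in(1,2,4):
                    if not i&j: cv2.line(im,*[tuple(int(w) for w in u[m]) for m in(i,i|j)],col,1)
        for f,ro in((S,(266,135,80,60) if n=='rack' else (340,160,140,105)),(T,(215,155,100,75) if n=='rack' else (345,95,144,108))):
            im=cv2.resize(f['color'][ro[1]:ro[1]+ro[3],ro[0]:ro[0]+ro[2]],(400,300),interpolation=cv2.INTER_CUBIC)
            for a,b,col in ([((-95,-73,0),(95,73,55),(255,0,0)),((-61,-65,10),(-49,65,160),(0,0,255))] if n=='rack' else [((-120,-85,0),(220,85,18),(255,0,0)),((0,-65,40),(112,65,190),(0,0,255)),((6,77,18),(12,83,60),(0,255,0)),((20,77,18),(26,83,60),(0,255,0))]): box(im,f,a,b,400/ro[2],ro[:2],col)
            o.append(im)
    cv2.imwrite('pics/fit.png',np.vstack([np.hstack(o[:2]),np.hstack(o[2:])])[:,:,::-1])
E
python3 fit.py
```

```text
rack [509.08 188.27  -0.15] -8.694673083473628
[[ 0.35  0.07  0.21  0.22  0.79  1.14  0.01  0.51 -1.5   0.02 -0.23 -0.71
  -0.56]
 [ 0.27  0.3   1.    0.23  0.66 -0.22  0.28  0.57 -0.46 -0.01 -0.09 -0.23
  -0.35]]
jig [ 559.63 -211.41   -0.28] -15.907527061262458
[[-0.62  0.81  1.12 -0.35  2.24  0.86  1.65 -1.03 -2.53 -0.1  -3.1   0.8 ]
 [-1.24  0.23  0.4  -1.53 -2.   -0.25  0.48  0.43 -0.2   0.88  0.71  1.08]]
```

View pics/fit.png

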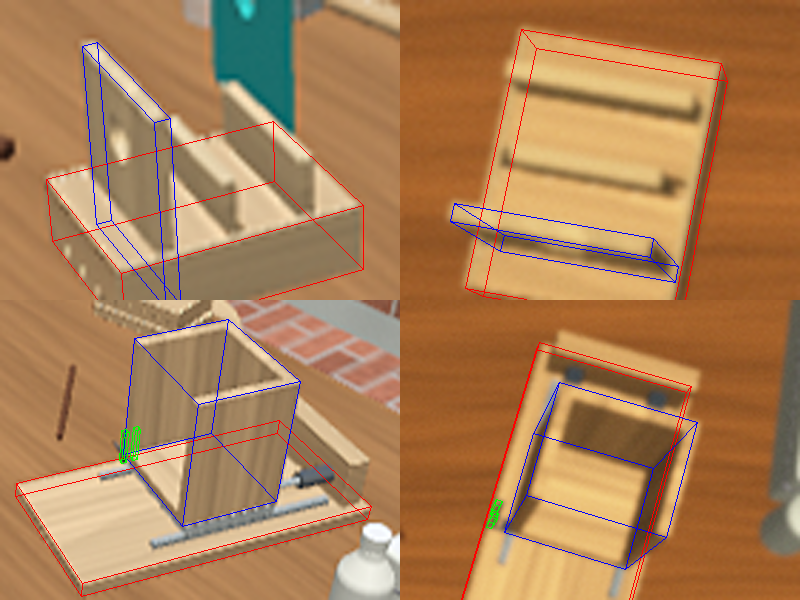

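The rack and front outline match well. The jig is off by 1–3 px, so I'll take sharper picks from an enlarged crop.

```bash
python3 - <<'E'
from h import *
s=load('side')['color'];t=load('top')['color']
a=cv2.resize(t[100:240,360:460],(400,560),interpolation=cv2.INTER_CUBIC)
b=cv2.resize(s[160:265,370:470],(400,420),interpolation=cv2.INTER_CUBIC)
b=np.vstack([b,np.zeros((140,400,3),np.uint8)])
cv2.imwrite('pics/jig.png',np.hstack([a,b])[:,:,::-1])
E
```

```text
(no output)
```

View pics/jig.png

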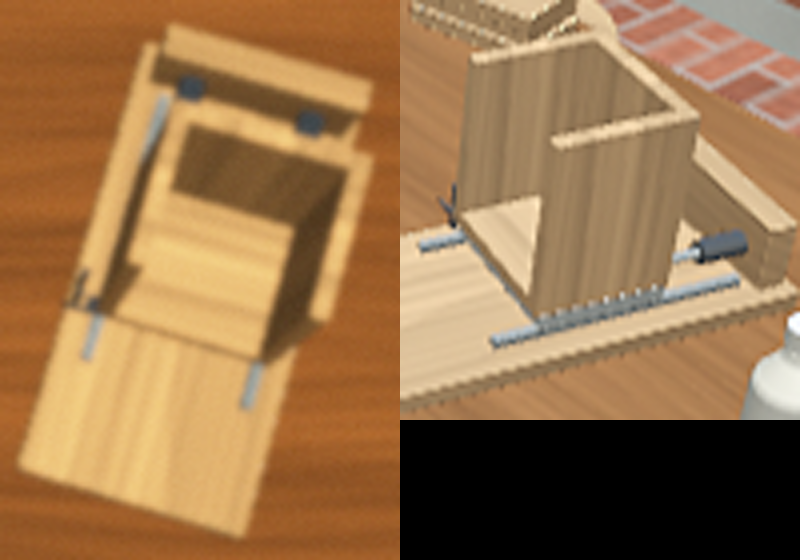

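```bash
python3 - <<'E'
from fit import *
np.set_printoptions(suppress=True,precision=2)
t=lambda x,y:(T,360+x/4-.5,100+y/4-.5); s=lambda x,y:(S,370+x/4-.5,160+y/4-.5)
J=[((-120,85,18),t(20,467)),((-120,-85,18),t(244,537)),((220,85,18),t(147,43)),((112,-65,190),t(372,155)),((112,65,190),t(175,98)),((0,-65,190),t(323,320)),
((0,65,190),s(72,60)),((112,65,190),s(200,37)),((112,-65,190),s(298,117)),((0,-65,190),s(156,147)),((0,-65,40),s(142,318)),
((-120,85,18),c3(18,487)),((-120,-85,18),c3(80,583)),((220,-85,18),c3(368,505))]
x,r=fit(J,[559,-211,-.28]);print(x,np.degrees(x[2]));print(r.T)
for w in(S,T):
    q=[k for k in J if k[1][0] is w];y,r=fit(q,x);print(y,np.degrees(y[2]))
    q=[k for k in rack if k[1][0] is w];y,r=fit(q,[509,188,-.15]);print('rack',y,np.degrees(y[2]))
np.save('jig.npy',x)
E
```

```text
[ 559.55 -213.2    -0.28] -16.070332918837142
[[-1.07 -0.22 -0.78 -0.01 -0.33  0.92 -0.64  0.48  1.18  0.96 -1.4  -0.26
   1.08  1.67]
 [ 0.38  0.41 -0.31  0.47  0.18  0.53 -1.24 -2.22 -0.44  0.1   0.03 -1.03
   0.54  0.85]]
[ 557.77 -212.87   -0.28] -15.922880151237235
rack [508.89 190.04  -0.16] -8.962170710889863
[ 560.42 -213.86   -0.28] -16.09799298868039
rack [509.32 187.96  -0.15] -8.62795796164595
```

Emit:
move_arm(
  plan=[
    {"tx": -2, "ty": -1.3, "tz": -1},
    {"tx": -3, "ty": -2, "tz": -1},
    {"tx": -3.1, "ty": -2, "tz": -1},
    {"tx": -3.2, "ty": -2.1, "tz": -0.5},
    {"tx": -3.2, "ty": -2.1},
    {"tx": -3.2, "ty": -2.1},
    {"tx": -3.2, "ty": -2.1},
    {"tx": -3.2, "ty": -2.1},
    {"tx": -3.2, "ty": -2.1},
    {"tx": -3.2, "ty": -2.1},
    {"tx": -3.2, "ty": -2.1},
    {"tx": -2.8, "ty": -1.8},
  ],
  gripper=9.12,
  force=40,
)

```text
schema error: expected keys tx, ty, tz, wx, wy, wz
```

Emit:
move_arm(
  plan=[
    {"wz": 0.115},
    {"wz": 0.115},
    {"wz": 0.115},
    {"wz": 0.115},
    {"wz": 0.115},
    {"wz": 0.115},
    {"wz": 0.115},
    {"wz": 0.115},
    {"wz": 0.115},
    {"wz": 0.115},
    {"wz": 0.115},
    {"wz": 0.115},
  ],
)

```text
schema error: expected keys tx, ty, tz, wx, wy, wz
```

Emit:
move_arm(
  plan=[
    {},
    {},
    {},
  ],
)

```text
schema error: expected keys tx, ty, tz, wx, wy, wz
```

```bash
cat > go.py <<'E'
from h import *; import sys
from scipy.spatial.transform import Rotation as Ro
# usage: x y z yaw -> shift in tool axes (cm) and turn rotvec (rad)
s=env.state();R=Ro.from_euler('xyz',s['ee_rot'],degrees=True)
a=[float(v) for v in sys.argv[1:]]
np.set_printoptions(suppress=True,precision=3)
print('t',s['time_s'],'pos',s['ee_pos'],'rot',s['ee_rot'],'q',s['qpos'],'F',s['force'],'w',s['gripper_width'],s['gripper_force'])
if a: print('shift cm',R.inv().apply(np.array(a[:3])-s['ee_pos'])/10,'turn',(R.inv()*Ro.from_euler('xyz',[180,0,a[3]],degrees=True)).as_rotvec())
E
python3 go.py 454.6 196.6 228 81.3
```

```text
t 0.1 pos [191.476 541.665 191.408] rot [-179.909   -0.     160.533] q [69.386 18.348 89.699 -0.002 72.044 -1.147] F [ 0.387  0.77  -0.434] w 91.16754672784 0.0
shift cm [-36.308 -23.771  -3.622] turn [-0.001  0.001  1.383]
```

All keys are needed in each row.

Emit:
move_arm(
  plan=[
    {"tx": -2, "ty": -1.3, "tz": -1, "wx": 0, "wy": 0, "wz": 0},
    {"tx": -3, "ty": -2, "tz": -1, "wx": 0, "wy": 0, "wz": 0},
    {"tx": -3.1, "ty": -2, "tz": -1, "wx": 0, "wy": 0, "wz": 0},
    {"tx": -3.2, "ty": -2.1, "tz": -0.6, "wx": 0, "wy": 0, "wz": 0},
    {"tx": -3.2, "ty": -2.1, "tz": 0, "wx": 0, "wy": 0, "wz": 0},
    {"tx": -3.2, "ty": -2.1, "tz": 0, "wx": 0, "wy": 0, "wz": 0},
    {"tx": -3.2, "ty": -2.1, "tz": 0, "wx": 0, "wy": 0, "wz": 0},
    {"tx": -3.2, "ty": -2.1, "tz": 0, "wx": 0, "wy": 0, "wz": 0},
    {"tx": -3.2, "ty": -2.1, "tz": 0, "wx": 0, "wy": 0, "wz": 0},
    {"tx": -3.2, "ty": -2.1, "tz": 0, "wx": 0, "wy": 0, "wz": 0},
    {"tx": -3.2, "ty": -2.1, "tz": 0, "wx": 0, "wy": 0, "wz": 0},
    {"tx": -2.6, "ty": -1.8, "tz": 0, "wx": 0, "wy": 0, "wz": 0},
  ],
  gripper=9.12,
  force=40,
)

```text
time_s: 1.1
ee_pos: [455.3, 193.5, 227.9]
ee_rot: [-180.0, 0.0, 160.5]
force: [1.3, 0.1, -0.7]
gripper_width: 91.1
gripper_force: 0.0
```

Emit:
move_arm(
  plan=[
    {"tx": 0, "ty": 0, "tz": 0, "wx": 0, "wy": 0, "wz": 0.115},
    {"tx": 0, "ty": 0, "tz": 0, "wx": 0, "wy": 0, "wz": 0.115},
    {"tx": 0, "ty": 0, "tz": 0, "wx": 0, "wy": 0, "wz": 0.115},
    {"tx": 0, "ty": 0, "tz": 0, "wx": 0, "wy": 0, "wz": 0.115},
    {"tx": 0, "ty": 0, "tz": 0, "wx": 0, "wy": 0, "wz": 0.115},
    {"tx": 0, "ty": 0, "tz": 0, "wx": 0, "wy": 0, "wz": 0.115},
    {"tx": 0, "ty": 0, "tz": 0, "wx": 0, "wy": 0, "wz": 0.115},
    {"tx": 0, "ty": 0, "tz": 0, "wx": 0, "wy": 0, "wz": 0.115},
    {"tx": 0, "ty": 0, "tz": 0, "wx": 0, "wy": 0, "wz": 0.115},
    {"tx": 0, "ty": 0, "tz": 0, "wx": 0, "wy": 0, "wz": 0.115},
    {"tx": 0, "ty": 0, "tz": 0, "wx": 0, "wy": 0, "wz": 0.115},
    {"tx": 0, "ty": 0, "tz": 0, "wx": 0, "wy": 0, "wz": 0.115},
  ],
)

```text
time_s: 2.1
ee_pos: [453.9, 195.7, 227.7]
ee_rot: [-180.0, 0.0, 81.1]
force: [0.8, 0.0, -1.0]
gripper_width: 91.2
gripper_force: 0.0
```

Emit:
move_arm(
  plan=[
    {"tx": 0, "ty": 0, "tz": 0, "wx": 0, "wy": 0, "wz": 0},
    {"tx": 0, "ty": 0, "tz": 0, "wx": 0, "wy": 0, "wz": 0},
  ],
)

```text
time_s: 2.27
ee_pos: [454.0, 195.7, 227.9]
ee_rot: [-180.0, 0.0, 81.6]
force: [-0.3, -0.2, 0.3]
gripper_width: 91.3
gripper_force: 0.0
```

```bash
python3 go.py 454.6 196.6 228 81.3
```

```text
t 2.2667 pos [454.021 195.708 227.851] rot [-179.964    0.018   81.631] q [21.984  9.757 96.107  0.003 74.176 30.352] F [-0.323 -0.181  0.29 ] w 91.34106528834954 0.0
shift cm [ 0.097  0.044 -0.015] turn [-0.001  0.     0.006]
```

Emit:
move_arm(
  plan=[
    {"tx": 0.1, "ty": 0.05, "tz": 1.5, "wx": 0, "wy": 0, "wz": 0.006},
    {"tx": 0, "ty": 0, "tz": 2, "wx": 0, "wy": 0, "wz": 0},
    {"tx": 0, "ty": 0, "tz": 2, "wx": 0, "wy": 0, "wz": 0},
    {"tx": 0, "ty": 0, "tz": 2, "wx": 0, "wy": 0, "wz": 0},
    {"tx": 0, "ty": 0, "tz": 1.5, "wx": 0, "wy": 0, "wz": 0},
    {"tx": 0, "ty": 0, "tz": 1, "wx": 0, "wy": 0, "wz": 0},
    {"tx": 0, "ty": 0, "tz": 0.4, "wx": 0, "wy": 0, "wz": 0},
    {"tx": 0, "ty": 0, "tz": 0, "wx": 0, "wy": 0, "wz": 0},
  ],
)

```text
time_s: 2.93
ee_pos: [454.5, 196.6, 123.5]
ee_rot: [-179.9, 0.0, 81.2]
force: [-0.4, -0.5, -0.2]
gripper_width: 91.1
gripper_force: 0.0
```

```bash
python3 - <<'E'
from h import *
s=grab_frame('side');t=grab_frame('top');save('g_s',s);save('g_t',t)
a=cv2.resize(s['color'][100:200,256:356],(400,400),interpolation=cv2.INTER_CUBIC)
b=cv2.resize(t['color'][150:250,205:305],(400,400),interpolation=cv2.INTER_CUBIC)
cv2.imwrite('pics/grasp.png',np.hstack([a,b])[:,:,::-1])
E
```

```text
(no output)
```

View pics/grasp.png

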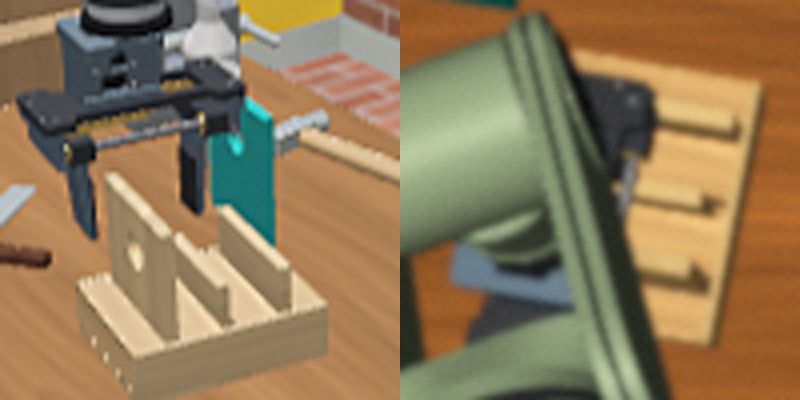

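```bash
python3 - <<'E'
from h import *
np.set_printoptions(suppress=True,precision=1)
f=load('g_s');c=np.array([454.5,196.6,123.5]);n=np.array([.988,-.151,0]);y=np.array([.151,.988,0])
for k in(-59,-45,45,59):
    print(k,[((proj(f,c+k*n+j*y)[0]-[256,100]+.5)*4).round(0) for j in(-16,0,16)])
print('board top mid',(proj(f,[c[0],c[1],160])-[256,100]+.5)*4,'ends',[(proj(f,[c[0],c[1],160]+j*y)-[256,100]+.5)*4 for j in(-65,65)])
E
```

```text
-59 [array([ 86., 266.]), array([ 80., 258.]), array([ 73., 250.])]
-45 [array([101., 262.]), array([ 95., 254.]), array([ 88., 246.])]
45 [array([196., 238.]), array([189., 231.]), array([181., 223.])]
59 [array([211., 234.]), array([203., 227.]), array([196., 220.])]
board top mid [[139.7 205. ]] ends [array([[170. , 236.6]]), array([[111.7, 175.8]])]
```

```bash
python3 - <<'E'
from h import *
np.set_printoptions(suppress=True,precision=1)
s,t=load('side'),load('top')
c=np.array([191.5,541.7,191.4]);a=np.radians(70.5);n=np.array([np.cos(a),np.sin(a),0]);y=np.array([-n[1],n[0],0])
for k in(-59,-45,0,45,59): print(k,[proj(s,c+k*n+j*y)[0] for j in(-16,16)],[proj(t,c+k*n+j*y)[0] for j in(-16,16)])
f=load('g_t');c=np.array([454.5,196.6,202.]);n=np.array([.988,-.151,0]);y=np.array([.151,.988,0])
print('bodyend',[(proj(f,c+k*n+j*y+[0,0,h])[0]-[205,150]+.5)*4 for k in(89,) for j in(-38,38) for h in (0,40)])
a=cv2.resize(s['color'][60:160,130:230],(400,400),interpolation=cv2.INTER_CUBIC)
b=cv2.resize(load('g_s')['color'][90:180,256:346],(400,400),interpolation=cv2.INTER_CUBIC)
cv2.imwrite('pics/tips.png',np.hstack([a,b])[:,:,::-1])
E
```

```text
-59 [array([185.3, 134.7]), array([176. , 135.9])] [array([124.6, 319.5]), array([118.9, 332.6])]
-45 [array([185.3, 133.2]), array([176.1, 134.3])] [array([119.3, 317.3]), array([113.5, 330.4])]
0 [array([185.5, 128.3]), array([176.5, 129.4])] [array([102.3, 310.3]), array([ 96.4, 323.3])]
45 [array([185.6, 123.7]), array([176.9, 124.7])] [array([ 85.3, 303.4]), array([ 79.4, 316.3])]
59 [array([185.7, 122.3]), array([177. , 123.3])] [array([ 80.1, 301.3]), array([ 74.1, 314.2])]
bodyend [array([268.3, 111.3]), array([259.1,  96.1]), array([148.2,  90.7]), array([133.9,  74.7])]
```

View pics/tips.png

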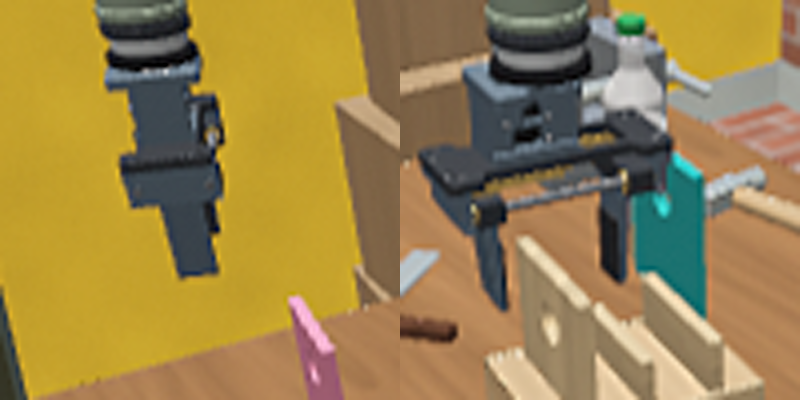

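```bash
python3 - <<'E'
from h import *
from scipy.optimize import least_squares
np.set_printoptions(suppress=True,precision=1)
s,t=load('g_s'),load('g_t')
fn=lambda X:np.r_[proj(s,X)[0]-[315.8,122.1],proj(t,X)[0]-[268.3,170.8]]
r=least_squares(fn,[540,180,220]);X=r.x;print(X,r.fun)
c=np.array([454.5,196.6,123.5]);n=np.array([.988,-.151,0]);y=np.array([.151,.988,0]);print('n,y,z rel',(X-c)@n,(X-c)@y,X[2]-c[2])
print(proj(t,[[0,0,0]]),proj(s,[[0,0,0]]))
E
```

```text
[536.  146.2 262.9] [ 1.5 -0.2 -0.6  0.9]
n,y,z rel 88.13722689400687 -37.51723673917743 139.4259763146258
[[325.8 385. ]] [[191.9 273.5]]
```

The tips look right horizontally but perhaps about 20 mm higher than the reported TCP. A grasp 9 mm lower works either way.

Emit:
move_arm(
  plan=[
    {"tx": 0, "ty": 0, "tz": 0.6, "wx": 0, "wy": 0, "wz": 0},
    {"tx": 0, "ty": 0, "tz": 0.3, "wx": 0, "wy": 0, "wz": 0},
    {"tx": 0, "ty": 0, "tz": 0, "wx": 0, "wy": 0, "wz": 0},
  ],
)

```text
time_s: 3.28
ee_pos: [454.6, 196.6, 114.8]
ee_rot: [-180.0, 0.0, 81.1]
force: [-0.1, -0.5, 0.4]
gripper_width: 91.1
gripper_force: 0.0
```

Emit:
move_arm(
  plan=[
    {"tx": 0, "ty": 0, "tz": 0, "wx": 0, "wy": 0, "wz": 0},
    {"tx": 0, "ty": 0, "tz": 0, "wx": 0, "wy": 0, "wz": 0},
    {"tx": 0, "ty": 0, "tz": 0, "wx": 0, "wy": 0, "wz": 0},
    {"tx": 0, "ty": 0, "tz": 0, "wx": 0, "wy": 0, "wz": 0},
    {"tx": 0, "ty": 0, "tz": 0, "wx": 0, "wy": 0, "wz": 0},
    {"tx": 0, "ty": 0, "tz": 0, "wx": 0, "wy": 0, "wz": 0},
    {"tx": 0, "ty": 0, "tz": 0, "wx": 0, "wy": 0, "wz": 0},
    {"tx": 0, "ty": 0, "tz": 0, "wx": 0, "wy": 0, "wz": 0},
    {"tx": 0, "ty": 0, "tz": 0, "wx": 0, "wy": 0, "wz": 0},
    {"tx": 0, "ty": 0, "tz": 0, "wx": 0, "wy": 0, "wz": 0},
    {"tx": 0, "ty": 0, "tz": 0, "wx": 0, "wy": 0, "wz": 0},
    {"tx": 0, "ty": 0, "tz": 0, "wx": 0, "wy": 0, "wz": 0},
  ],
  gripper=0.5,
  force=40,
)

```text
time_s: 4.28
ee_pos: [454.9, 196.7, 115.2]
ee_rot: [-180.0, -0.0, 81.1]
force: [-0.1, -1.0, 0.4]
gripper_width: 14.0
gripper_force: 0.4
```

Emit:
move_arm(
  plan=[
    {"tx": 0, "ty": 0, "tz": 0, "wx": 0, "wy": 0, "wz": 0},
    {"tx": 0, "ty": 0, "tz": 0, "wx": 0, "wy": 0, "wz": 0},
    {"tx": 0, "ty": 0, "tz": 0, "wx": 0, "wy": 0, "wz": 0},
    {"tx": 0, "ty": 0, "tz": 0, "wx": 0, "wy": 0, "wz": 0},
  ],
)

```text
time_s: 4.62
ee_pos: [454.9, 196.7, 115.1]
ee_rot: [-180.0, -0.0, 81.1]
force: [0.2, -0.2, 0.3]
gripper_width: 11.6
gripper_force: 40.0
```

Emit:
move_arm(
  plan=[
    {"tx": 0, "ty": 0, "tz": -0.3, "wx": 0, "wy": 0, "wz": 0},
    {"tx": 0, "ty": 0, "tz": -0.6, "wx": 0, "wy": 0, "wz": 0},
    {"tx": 0, "ty": 0, "tz": -1, "wx": 0, "wy": 0, "wz": 0},
    {"tx": 0, "ty": 0, "tz": -1.2, "wx": 0, "wy": 0, "wz": 0},
    {"tx": 0, "ty": 0, "tz": -1.2, "wx": 0, "wy": 0, "wz": 0},
    {"tx": 0, "ty": 0, "tz": -1.2, "wx": 0, "wy": 0, "wz": 0},
    {"tx": 0, "ty": 0, "tz": -1.5, "wx": 0, "wy": 0, "wz": 0},
    {"tx": 0, "ty": 0, "tz": -1.5, "wx": 0, "wy": 0, "wz": 0},
    {"tx": 0, "ty": 0, "tz": -1.2, "wx": 0, "wy": 0, "wz": 0},
    {"tx": 0, "ty": 0, "tz": -1, "wx": 0, "wy": 0, "wz": 0},
    {"tx": 0, "ty": 0, "tz": -0.5, "wx": 0, "wy": 0, "wz": 0},
    {"tx": 0, "ty": 0, "tz": -0.3, "wx": 0, "wy": 0, "wz": 0},
  ],
)

```text
time_s: 5.62
ee_pos: [455.1, 196.8, 231.2]
ee_rot: [179.9, -0.0, 81.1]
force: [0.2, -0.0, -1.1]
gripper_width: 11.6
gripper_force: 40.0
```

Emit:
move_arm(
  plan=[
    {"tx": 0, "ty": 0, "tz": 0, "wx": 0, "wy": 0, "wz": 0},
    {"tx": 0, "ty": 0, "tz": 0, "wx": 0, "wy": 0, "wz": 0},
    {"tx": 0, "ty": 0, "tz": 0, "wx": 0, "wy": 0, "wz": 0},
    {"tx": 0, "ty": 0, "tz": 0, "wx": 0, "wy": 0, "wz": 0},
  ],
)

```text
time_s: 5.95
ee_pos: [454.5, 196.6, 229.5]
ee_rot: [-179.9, 0.0, 81.1]
force: [-0.5, 0.9, -1.2]
gripper_width: 12.2
gripper_force: 40.0
```

```bash
python3 - <<'E'
from h import *
j=np.load('jig.npy')
print(j, 'standoff', j[0]-66*np.cos(j[2]), j[1]-66*np.sin(j[2]))
save('lift',grab_frame('side'))
E
python3 go.py 496.1 -195 230 73.93
```

```text
[ 5.59553103e+02 -2.13197696e+02 -2.80480221e-01] standoff 496.13221040248067 -194.92776519900622
t 6.0 pos [454.569 196.607 229.541] rot [-179.935    0.033   81.12 ] q [22.055  9.801 95.806  0.005 74.466 30.934] F [-0.536 -0.285 -1.047] w 11.983710002689001 39.98540282249451
shift cm [-38.05   10.149  -0.035] turn [-0.001  0.001  0.125]
```

Emit:
move_arm(
  plan=[
    {"tx": -0.5, "ty": 0.13, "tz": 0, "wx": 0, "wy": 0, "wz": 0},
    {"tx": -1, "ty": 0.27, "tz": 0, "wx": 0, "wy": 0, "wz": 0},
    {"tx": -1.5, "ty": 0.4, "tz": 0, "wx": 0, "wy": 0, "wz": 0},
    {"tx": -1.8, "ty": 0.48, "tz": 0, "wx": 0, "wy": 0, "wz": 0},
    {"tx": -1.8, "ty": 0.48, "tz": 0, "wx": 0, "wy": 0, "wz": 0},
    {"tx": -1.8, "ty": 0.48, "tz": 0, "wx": 0, "wy": 0, "wz": 0},
    {"tx": -1.8, "ty": 0.48, "tz": 0, "wx": 0, "wy": 0, "wz": 0},
    {"tx": -1.8, "ty": 0.48, "tz": 0, "wx": 0, "wy": 0, "wz": 0},
    {"tx": -1.8, "ty": 0.48, "tz": 0, "wx": 0, "wy": 0, "wz": 0},
    {"tx": -1.8, "ty": 0.48, "tz": 0, "wx": 0, "wy": 0, "wz": 0},
    {"tx": -1.8, "ty": 0.48, "tz": 0, "wx": 0, "wy": 0, "wz": 0},
    {"tx": -1.8, "ty": 0.48, "tz": 0, "wx": 0, "wy": 0, "wz": 0},
  ],
)

```text
time_s: 7.0
ee_pos: [475.5, -2.7, 230.1]
ee_rot: [-180.0, 0.0, 81.1]
force: [0.4, -0.0, -1.4]
gripper_width: 11.2
gripper_force: 40.0
```

Emit:
move_arm(
  plan=[
    {"tx": -1.8, "ty": 0.48, "tz": 0, "wx": 0, "wy": 0, "wz": 0},
    {"tx": -1.8, "ty": 0.48, "tz": 0, "wx": 0, "wy": 0, "wz": 0},
    {"tx": -1.8, "ty": 0.48, "tz": 0, "wx": 0, "wy": 0, "wz": 0},
    {"tx": -1.8, "ty": 0.48, "tz": 0, "wx": 0, "wy": 0, "wz": 0},
    {"tx": -1.8, "ty": 0.48, "tz": 0, "wx": 0, "wy": 0, "wz": 0},
    {"tx": -1.8, "ty": 0.48, "tz": 0, "wx": 0, "wy": 0, "wz": 0},
    {"tx": -1.8, "ty": 0.48, "tz": 0, "wx": 0, "wy": 0, "wz": 0},
    {"tx": -1.8, "ty": 0.48, "tz": 0, "wx": 0, "wy": 0, "wz": 0},
    {"tx": -1.8, "ty": 0.48, "tz": 0, "wx": 0, "wy": 0, "wz": 0},
    {"tx": -1.5, "ty": 0.4, "tz": 0, "wx": 0, "wy": 0, "wz": 0},
    {"tx": -0.8, "ty": 0.2, "tz": 0, "wx": 0, "wy": 0, "wz": 0},
    {"tx": -0.35, "ty": 0.1, "tz": 0, "wx": 0, "wy": 0, "wz": 0},
  ],
)

```text
time_s: 8.0
ee_pos: [495.9, -196.4, 229.9]
ee_rot: [-180.0, 0.0, 81.0]
force: [0.7, -0.9, -0.9]
gripper_width: 12.0
gripper_force: 40.0
```

Emit:
move_arm(
  plan=[
    {"tx": 0, "ty": 0, "tz": 0, "wx": 0, "wy": 0, "wz": 0.03},
    {"tx": 0, "ty": 0, "tz": 0, "wx": 0, "wy": 0, "wz": 0.035},
    {"tx": 0, "ty": 0, "tz": 0, "wx": 0, "wy": 0, "wz": 0.035},
    {"tx": 0, "ty": 0, "tz": 0, "wx": 0, "wy": 0, "wz": 0.025},
    {"tx": 0, "ty": 0, "tz": 0, "wx": 0, "wy": 0, "wz": 0},
    {"tx": 0, "ty": 0, "tz": 0, "wx": 0, "wy": 0, "wz": 0},
    {"tx": 0, "ty": 0, "tz": 0, "wx": 0, "wy": 0, "wz": 0},
  ],
)

```text
time_s: 8.58
ee_pos: [496.2, -194.6, 230.2]
ee_rot: [-180.0, -0.0, 74.0]
force: [-0.6, -0.4, -2.3]
gripper_width: 11.6
gripper_force: 40.0
```

```bash
python3 go.py 496.1 -195 145.2 73.93
```

```text
t 8.5833 pos [ 496.172 -194.575  230.156] rot [-179.992   -0.014   74.008] q [-22.658  13.233  91.262   0.013  75.514  -6.669] F [-0.586 -0.39  -2.251] w 11.605768661766373 39.98542606830597
shift cm [-0.045  0.006  8.496] turn [-0.    -0.     0.001]
```

Emit:
move_arm(
  plan=[
    {"tx": 0, "ty": 0, "tz": 0.4, "wx": 0, "wy": 0, "wz": 0},
    {"tx": 0, "ty": 0, "tz": 0.9, "wx": 0, "wy": 0, "wz": 0},
    {"tx": 0, "ty": 0, "tz": 1.2, "wx": 0, "wy": 0, "wz": 0},
    {"tx": 0, "ty": 0, "tz": 1.2, "wx": 0, "wy": 0, "wz": 0},
    {"tx": 0, "ty": 0, "tz": 1.2, "wx": 0, "wy": 0, "wz": 0},
    {"tx": 0, "ty": 0, "tz": 1.2, "wx": 0, "wy": 0, "wz": 0},
    {"tx": 0, "ty": 0, "tz": 1, "wx": 0, "wy": 0, "wz": 0},
    {"tx": 0, "ty": 0, "tz": 0.8, "wx": 0, "wy": 0, "wz": 0},
    {"tx": 0, "ty": 0, "tz": 0.4, "wx": 0, "wy": 0, "wz": 0},
    {"tx": 0, "ty": 0, "tz": 0.2, "wx": 0, "wy": 0, "wz": 0},
    {"tx": 0, "ty": 0, "tz": 0, "wx": 0, "wy": 0, "wz": 0},
    {"tx": 0, "ty": 0, "tz": 0, "wx": 0, "wy": 0, "wz": 0},
  ],
)

```text
time_s: 9.58
ee_pos: [496.7, -195.0, 145.5]
ee_rot: [179.9, -0.0, 74.0]
force: [-0.6, -0.4, -1.1]
gripper_width: 11.8
gripper_force: 40.0
```

```bash
python3 - <<'E'
from h import *
from fit import M
j=np.load('jig.npy');s=grab_frame('side');t=grab_frame('top');save('p_s',s);save('p_t',t)
e=env.state()['ee_pos'];y=np.radians(env.state()['ee_rot'][2]-90);print(e,np.degrees(y))
p=np.array([e[0],e[1],y]);z0=e[2]-105.1
o=[]
for f,ro in((s,(355,145,120,120)),(t,(355,125,120,120))):
    raw=cv2.resize(f['color'][ro[1]:ro[1]+ro[3],ro[0]:ro[0]+ro[2]],(400,400),interpolation=cv2.INTER_CUBIC)
    def box(p,a,b,col):
        V=M(p,[(a[0] if i&1 else b[0],a[1] if i&2 else b[1],a[2] if i&4 else b[2]) for i in range(8)])
        u=(proj(f,V)-ro[:2]+.5)*(400/ro[2])
        for i in range(8):
            for k in(1,2,4):
                if not i&k: cv2.line(raw,*[tuple(int(w) for w in u[m]) for m in(i,i|k)],col,1)
    if len(o)==1:o.append(raw.copy())
    else: o.append(raw.copy())
    if f is s: box(p,(-6,-65,z0),(6,65,z0+150),(255,0,0))
    if f is s: o.append(raw)
cv2.imwrite('pics/pre.png',np.hstack(o[:2])[:,:,::-1])
E
```

```text
[ 496.7699822  -195.03908109  145.76182296] -16.043755451244095
```

View pics/pre.png

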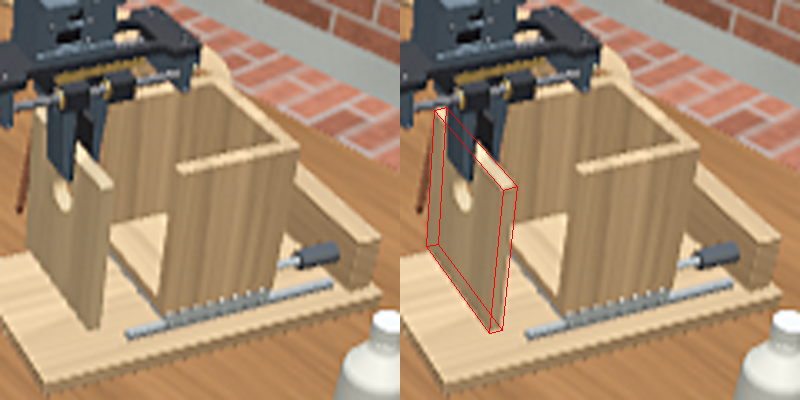

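Side view: the board hangs upright with the hole up at (62,195) in the left crop. It fits the predicted outline within about 2 px, and actual seems slightly high. I'll refine y and z for both board and box by edge alignment.

```bash
cat > al.py <<'E'
from h import *
from fit import M
from scipy.ndimage import map_coordinates
import itertools
def score(f,G,edges,p,dz):
    tot=0
    for a,b in edges:
        W=M(p,np.linspace(a,b,60));W[:,2]+=dz;u=proj(f,W);d=u[-1]-u[0];n=np.array([-d[1],d[0]])/np.hypot(*d)
        g=sum(G[c][0]*0 for c in())if 0 else 0
        gx=map_coordinates(G[0],[u[:,1],u[:,0]],order=1);gy=map_coordinates(G[1],[u[:,1],u[:,0]],order=1)
        tot+=abs((gx*n[0]+gy*n[1]).mean())*np.hypot(*d)**.5
    return tot
def grad(f):
    g=cv2.GaussianBlur(cv2.cvtColor(f['color'],cv2.COLOR_RGB2GRAY).astype(np.float32),(0,0),.8)
    return cv2.Sobel(g,-1,1,0),cv2.Sobel(g,-1,0,1)
def search(f,edges,p,ry,rz,rx=(0,)):
    G=grad(f);c,s=np.cos(p[2]),np.sin(p[2]);best=[]
    for dx,dy,dz in itertools.product(rx,ry,rz):
        best.append((score(f,G,edges,[p[0]+c*dx-s*dy,p[1]+s*dx+c*dy,p[2]],dz),dx,dy,dz))
    return sorted(best)[::-1][:6]
E
python3 - <<'E'
from al import *
s,t,s0,t0=load('p_s'),load('p_t'),load('side'),load('top');np.set_printoptions(suppress=True,precision=2)
r=np.arange(-10,10.1,1)
p=np.array([496.5,-195.0,np.radians(-16.05)])
B=[((-6,65,40),(-6,65,130)),((-6,65,40),(-6,-65,40)),((-6,-65,40),(-6,-65,190)),((6,-65,45),(6,-65,190)),((-6,-65,190),(-6,-30,190)),((6,-65,190),(6,-30,190)),((-6,-65,190),(6,-65,190))]
print('board side');[print(np.round(q,1)) for q in search(s,B,p,r,r)]
j=np.load('jig.npy')
N=[((0,-65,42),(0,-65,190)),((112,-65,60),(112,-65,190)),((0,-65,190),(112,-65,190)),((0,-53,190),(100,-53,190)),((112,-65,190),(112,65,190)),((0,65,60),(0,65,190)),((0,65,190),(112,65,190)),((0,-65,40),(0,65,40))]
print('box side');[print(np.round(q,1)) for q in search(s0,N,j,r,[0],r)]
NT=[((112,-65,190),(112,65,190)),((112,-65,190),(0,-65,190)),((100,-53,190),(100,53,190)),((100,-53,190),(0,-53,190)),((100,53,190),(0,53,190)),((0,-65,40),(0,65,40))]
print('box top');[print(np.round(q,1)) for q in search(t0,NT,j,r,[0],r)]
# front in the rack, same method
k=np.load('rack.npy');R=[((-61,65,60),(-61,65,160)),((-61,-65,60),(-61,-65,160)),((-49,-65,60),(-49,-65,160)),((-61,65,160),(-61,-65,160)),((-49,65,160),(-49,-65,160)),((-61,-65,160),(-49,-65,160))]
print('front in rack side');[print(np.round(q,1)) for q in search(s0,R,k,r,[0],r)]
E
```

```text
board side
[4058.5    0.     3.     0. ]
[4046.3    0.     2.     1. ]
[4045.    0.    2.    0.]
[4043.2    0.     3.     1. ]
[4033.    0.    4.    0.]
[4007.9    0.     4.     1. ]
box side
[5850.4   -4.     0.     0. ]
[5807.1   -5.     0.     0. ]
[5778.2   -3.     0.     0. ]
[5769.1   -4.    -1.     0. ]
[5768.7   -4.     1.     0. ]
[5728.9   -5.    -1.     0. ]
box top
[6200.7    0.    -1.     0. ]
[6194.3    1.    -1.     0. ]
[6072.1    0.     0.     0. ]
[6068.9    0.    -2.     0. ]
[6063.7    1.     0.     0. ]
[6059.5    1.    -2.     0. ]
front in rack side
[2964.5   -1.     4.     0. ]
[2960.5   -1.     5.     0. ]
[2949.8   -1.     3.     0. ]
[2936.3   -1.     6.     0. ]
[2927.9   -1.     2.     0. ]
[2919.8   -2.     2.     0. ]
```

Emit:
move_arm(
  plan=[
    {"tx": -0.1, "ty": 0.2, "tz": 0, "wx": 0, "wy": 0, "wz": 0},
    {"tx": -0.2, "ty": 0.5, "tz": 0, "wx": 0, "wy": 0, "wz": 0},
    {"tx": 0, "ty": 0.7, "tz": 0, "wx": 0, "wy": 0, "wz": 0},
    {"tx": 0, "ty": 0.8, "tz": 0, "wx": 0, "wy": 0, "wz": 0},
    {"tx": 0, "ty": 0.8, "tz": 0, "wx": 0, "wy": 0, "wz": 0},
    {"tx": 0, "ty": 0.7, "tz": 0, "wx": 0, "wy": 0, "wz": 0},
    {"tx": 0, "ty": 0.5, "tz": 0, "wx": 0, "wy": 0, "wz": 0},
    {"tx": 0, "ty": 0.2, "tz": 0, "wx": 0, "wy": 0, "wz": 0},
    {"tx": 0, "ty": 0.1, "tz": 0, "wx": 0, "wy": 0, "wz": 0},
    {"tx": 0, "ty": 0, "tz": 0, "wx": 0, "wy": 0, "wz": 0},
  ],
)

```text
time_s: 10.52
ee_pos: [538.8, -210.1, 144.9]
ee_rot: [-180.0, -0.0, 74.0]
force: [-0.7, 0.7, -1.3]
gripper_width: 11.6
gripper_force: 40.0
```

Emit:
move_arm(
  plan=[
    {"tx": 0, "ty": 0.1, "tz": 0, "wx": 0, "wy": 0, "wz": 0},
    {"tx": 0, "ty": 0.1, "tz": 0, "wx": 0, "wy": 0, "wz": 0},
    {"tx": 0, "ty": 0.1, "tz": 0, "wx": 0, "wy": 0, "wz": 0},
    {"tx": 0, "ty": 0.1, "tz": 0, "wx": 0, "wy": 0, "wz": 0},
    {"tx": 0, "ty": 0.1, "tz": 0, "wx": 0, "wy": 0, "wz": 0},
    {"tx": 0, "ty": 0.1, "tz": 0, "wx": 0, "wy": 0, "wz": 0},
    {"tx": 0, "ty": 0.1, "tz": 0, "wx": 0, "wy": 0, "wz": 0},
    {"tx": 0, "ty": 0.1, "tz": 0, "wx": 0, "wy": 0, "wz": 0},
    {"tx": 0, "ty": 0.1, "tz": 0, "wx": 0, "wy": 0, "wz": 0},
    {"tx": 0, "ty": 0.1, "tz": 0, "wx": 0, "wy": 0, "wz": 0},
    {"tx": 0, "ty": 0, "tz": 0, "wx": 0, "wy": 0, "wz": 0},
    {"tx": 0, "ty": 0, "tz": 0, "wx": 0, "wy": 0, "wz": 0},
  ],
)

```text
time_s: 11.52
ee_pos: [548.4, -213.0, 145.1]
ee_rot: [-180.0, -0.0, 74.0]
force: [-0.3, 0.1, -2.7]
gripper_width: 11.6
gripper_force: 40.0
```

Emit:
move_arm(
  plan=[
    {"tx": 0, "ty": 0.1, "tz": 0, "wx": 0, "wy": 0, "wz": 0},
    {"tx": 0, "ty": 0.1, "tz": 0, "wx": 0, "wy": 0, "wz": 0},
    {"tx": 0, "ty": 0.1, "tz": 0, "wx": 0, "wy": 0, "wz": 0},
    {"tx": 0, "ty": 0.1, "tz": 0, "wx": 0, "wy": 0, "wz": 0},
    {"tx": 0, "ty": 0.1, "tz": 0, "wx": 0, "wy": 0, "wz": 0},
    {"tx": 0, "ty": 0, "tz": 0, "wx": 0, "wy": 0, "wz": 0},
    {"tx": 0, "ty": 0, "tz": 0, "wx": 0, "wy": 0, "wz": 0},
  ],
)

```text
time_s: 12.1
ee_pos: [552.7, -214.2, 145.1]
ee_rot: [-179.9, -0.0, 74.0]
force: [-2.1, 1.0, -0.6]
gripper_width: 12.0
gripper_force: 40.0
```

Emit:
move_arm(
  plan=[
    {"tx": 0, "ty": 0.1, "tz": 0, "wx": 0, "wy": 0, "wz": 0},
    {"tx": 0, "ty": 0.1, "tz": 0, "wx": 0, "wy": 0, "wz": 0},
    {"tx": 0, "ty": 0.1, "tz": 0, "wx": 0, "wy": 0, "wz": 0},
    {"tx": 0, "ty": 0.1, "tz": 0, "wx": 0, "wy": 0, "wz": 0},
    {"tx": 0, "ty": 0.1, "tz": 0, "wx": 0, "wy": 0, "wz": 0},
    {"tx": 0, "ty": 0.1, "tz": 0, "wx": 0, "wy": 0, "wz": 0},
    {"tx": 0, "ty": 0.1, "tz": 0, "wx": 0, "wy": 0, "wz": 0},
    {"tx": 0, "ty": 0.1, "tz": 0, "wx": 0, "wy": 0, "wz": 0},
    {"tx": 0, "ty": 0, "tz": 0, "wx": 0, "wy": 0, "wz": 0},
    {"tx": 0, "ty": 0, "tz": 0, "wx": 0, "wy": 0, "wz": 0},
  ],
)

```text
time_s: 12.93
ee_pos: [560.0, -216.3, 145.1]
ee_rot: [-179.9, -0.0, 73.9]
force: [-5.7, 2.0, 1.4]
gripper_width: 11.7
gripper_force: 40.0
```

Emit:
move_arm(
  plan=[
    {"tx": 0, "ty": 0.1, "tz": 0, "wx": 0, "wy": 0, "wz": 0},
    {"tx": 0, "ty": 0.1, "tz": 0, "wx": 0, "wy": 0, "wz": 0},
    {"tx": 0, "ty": 0.1, "tz": 0, "wx": 0, "wy": 0, "wz": 0},
    {"tx": 0, "ty": 0.1, "tz": 0, "wx": 0, "wy": 0, "wz": 0},
    {"tx": 0, "ty": 0.1, "tz": 0, "wx": 0, "wy": 0, "wz": 0},
    {"tx": 0, "ty": 0.1, "tz": 0, "wx": 0, "wy": 0, "wz": 0},
    {"tx": 0, "ty": 0, "tz": 0, "wx": 0, "wy": 0, "wz": 0},
    {"tx": 0, "ty": 0, "tz": 0, "wx": 0, "wy": 0, "wz": 0},
  ],
)

```text
time_s: 13.6
ee_pos: [564.7, -217.6, 145.1]
ee_rot: [-179.7, -0.0, 74.0]
force: [-8.0, 2.3, 3.0]
gripper_width: 11.5
gripper_force: 40.0
```

```bash
python3 - <<'E'
from al import *
j=np.load('jig.npy');e=env.state();d=e['ee_pos'][:2]-j[:2];c,s=np.cos(j[2]),np.sin(j[2])
print('tcp in jig',d[0]*c+d[1]*s,-d[0]*s+d[1]*c,e['ee_pos'][2],e['ee_rot'],'push',-(e['force'][0]*c+e['force'][1]*s),e['force'],e['torque'],e['gripper_width'])
S,T=grab_frame('side'),grab_frame('top');save('h_s',S);save('h_t',T)
a=cv2.resize(S['color'][150:250,365:465],(400,400),interpolation=cv2.INTER_CUBIC)
b=cv2.resize(T['color'][130:230,350:450],(400,400),interpolation=cv2.INTER_CUBIC)
cv2.imwrite('pics/press.png',np.hstack([a,b])[:,:,::-1])
E
```

```text
tcp in jig 6.178733745752952 -2.850528455075324 145.05664411518626 [-1.79743761e+02 -9.79029541e-03  7.39514161e+01] push 8.28939784508657 [-7.96151005  2.30839316  2.99671017] [ 0.19439795  1.54276017 -0.25040761] 11.513716945468106
```

View pics/press.png

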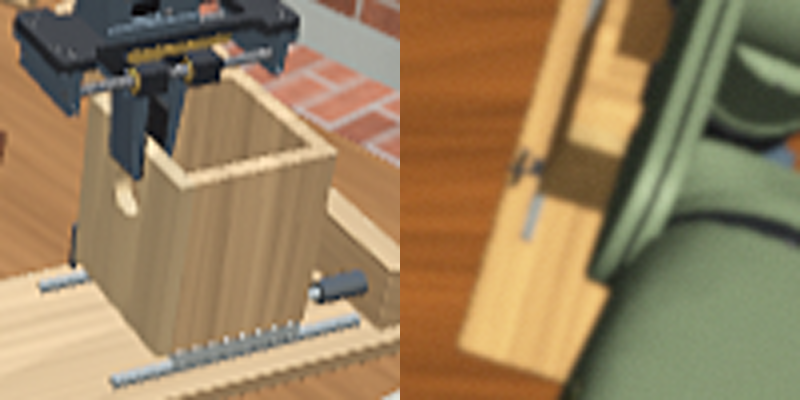

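The side view shows the front sitting on the box, with its top edge and right side flush at (180,185). In the top view the pointer lies between the pins at about (525,165). Push is 8.3 N, so I'll add about 3.5 mm and hold.

Emit:
move_arm(
  plan=[
    {"tx": 0, "ty": 0.1, "tz": 0, "wx": 0, "wy": 0, "wz": 0},
    {"tx": 0, "ty": 0.1, "tz": 0, "wx": 0, "wy": 0, "wz": 0},
    {"tx": 0, "ty": 0.1, "tz": 0, "wx": 0, "wy": 0, "wz": 0},
    {"tx": 0, "ty": 0.05, "tz": 0, "wx": 0, "wy": 0, "wz": 0},
    {"tx": 0, "ty": 0, "tz": 0, "wx": 0, "wy": 0, "wz": 0},
    {"tx": 0, "ty": 0, "tz": 0, "wx": 0, "wy": 0, "wz": 0},
    {"tx": 0, "ty": 0, "tz": 0, "wx": 0, "wy": 0, "wz": 0},
    {"tx": 0, "ty": 0, "tz": 0, "wx": 0, "wy": 0, "wz": 0},
    {"tx": 0, "ty": 0, "tz": 0, "wx": 0, "wy": 0, "wz": 0},
    {"tx": 0, "ty": 0, "tz": 0, "wx": 0, "wy": 0, "wz": 0},
    {"tx": 0, "ty": 0, "tz": 0, "wx": 0, "wy": 0, "wz": 0},
    {"tx": 0, "ty": 0, "tz": 0, "wx": 0, "wy": 0, "wz": 0},
  ],
)

```text
time_s: 14.7
ee_pos: [567.4, -218.5, 145.1]
ee_rot: [-179.7, -0.0, 74.0]
force: [-10.3, 2.8, 3.2]
gripper_width: 11.9
gripper_force: 40.0
```

```bash
python3 - <<'E'
from al import *
j=np.load('jig.npy');e=env.state();d=e['ee_pos'][:2]-j[:2];c,s=np.cos(j[2]),np.sin(j[2])
print('tcp in jig',d[0]*c+d[1]*s,-d[0]*s+d[1]*c,'push',-(e['force'][0]*c+e['force'][1]*s),e['force'])
S=grab_frame('side');X=d[0]*c+d[1]*s; r=np.arange(-10,10.1,1)
p=[j[0]+c*X,j[1]+s*X,j[2]]
B=[((-6,65,45),(-6,65,150)),((-6,65,40),(-6,-65,40)),((-6,-65,40),(-6,-65,190))]
print('left/near edges');[print(np.round(q,1)) for q in search(S,B,p,r,r)[:3]]
N=[((118,-65,60),(118,-65,190)),((6,-53,190),(106,-53,190)),((118,-65,190),(118,65,190)),((106,-53,190),(106,30,190)),((6,-65,190),(118,-65,190))]
print('box');[print(np.round(q,1)) for q in search(S,N,p,r,r)[:3]]
E
```

```text
tcp in jig 8.980086892794265 -2.8822592533403184 push 10.617695564999481 [-10.25697825   2.75103343   3.2022147 ]
left/near edges
[ 1.3429e+03  0.0000e+00 -4.0000e+00 -1.0000e+00]
[ 1.3379e+03  0.0000e+00 -3.0000e+00 -1.0000e+00]
[ 1.3315e+03  0.0000e+00 -5.0000e+00 -1.0000e+00]
box
[4569.1    0.     0.     0. ]
[ 4.5675e+03  0.0000e+00  1.0000e+00 -1.0000e+00]
[ 4.5244e+03  0.0000e+00 -1.0000e+00  0.0000e+00]
```

Push is 10.6 N and the TCP implies about 15 mm of travel. Edge search puts y between 0 and -4 mm, so I'll check with a last enlarged view.

```bash
python3 - <<'E'
from h import *
S=grab_frame('side')
a=cv2.resize(S['color'][160:250,375:465],(720,600) and (600,600),interpolation=cv2.INTER_CUBIC)
cv2.imwrite('pics/last.png',a[:,:,::-1]);save('l_s',S)
E
```

```text
(no output)
```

View pics/last.png

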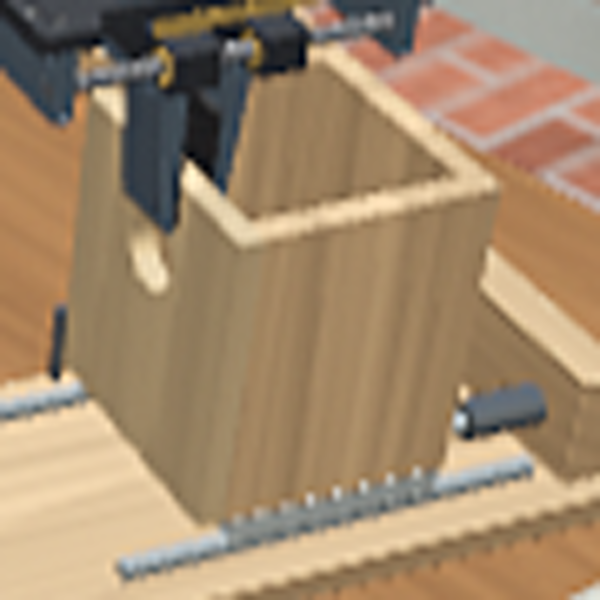

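The front is flush with the box: the right end and top edges run on without a step at (240,245). The left edge also coincides, at (75,370). Now the three-second hold.

Emit:
move_arm(
  plan=[
    {"tx": 0, "ty": 0, "tz": 0, "wx": 0, "wy": 0, "wz": 0},
    {"tx": 0, "ty": 0, "tz": 0, "wx": 0, "wy": 0, "wz": 0},
    {"tx": 0, "ty": 0, "tz": 0, "wx": 0, "wy": 0, "wz": 0},
    {"tx": 0, "ty": 0, "tz": 0, "wx": 0, "wy": 0, "wz": 0},
    {"tx": 0, "ty": 0, "tz": 0, "wx": 0, "wy": 0, "wz": 0},
    {"tx": 0, "ty": 0, "tz": 0, "wx": 0, "wy": 0, "wz": 0},
    {"tx": 0, "ty": 0, "tz": 0, "wx": 0, "wy": 0, "wz": 0},
    {"tx": 0, "ty": 0, "tz": 0, "wx": 0, "wy": 0, "wz": 0},
    {"tx": 0, "ty": 0, "tz": 0, "wx": 0, "wy": 0, "wz": 0},
    {"tx": 0, "ty": 0, "tz": 0, "wx": 0, "wy": 0, "wz": 0},
    {"tx": 0, "ty": 0, "tz": 0, "wx": 0, "wy": 0, "wz": 0},
    {"tx": 0, "ty": 0, "tz": 0, "wx": 0, "wy": 0, "wz": 0},
  ],
)

```text
time_s: 15.8
ee_pos: [567.4, -218.4, 145.1]
ee_rot: [-179.7, -0.0, 74.0]
force: [-9.1, 2.6, 4.1]
gripper_width: 11.6
gripper_force: 40.0
```

Emit:
move_arm(
  plan=[
    {"tx": 0, "ty": 0, "tz": 0, "wx": 0, "wy": 0, "wz": 0},
    {"tx": 0, "ty": 0, "tz": 0, "wx": 0, "wy": 0, "wz": 0},
    {"tx": 0, "ty": 0, "tz": 0, "wx": 0, "wy": 0, "wz": 0},
    {"tx": 0, "ty": 0, "tz": 0, "wx": 0, "wy": 0, "wz": 0},
    {"tx": 0, "ty": 0, "tz": 0, "wx": 0, "wy": 0, "wz": 0},
    {"tx": 0, "ty": 0, "tz": 0, "wx": 0, "wy": 0, "wz": 0},
    {"tx": 0, "ty": 0, "tz": 0, "wx": 0, "wy": 0, "wz": 0},
    {"tx": 0, "ty": 0, "tz": 0, "wx": 0, "wy": 0, "wz": 0},
    {"tx": 0, "ty": 0, "tz": 0, "wx": 0, "wy": 0, "wz": 0},
    {"tx": 0, "ty": 0, "tz": 0, "wx": 0, "wy": 0, "wz": 0},
    {"tx": 0, "ty": 0, "tz": 0, "wx": 0, "wy": 0, "wz": 0},
    {"tx": 0, "ty": 0, "tz": 0, "wx": 0, "wy": 0, "wz": 0},
  ],
)

```text
time_s: 16.8
ee_pos: [567.4, -218.4, 145.1]
ee_rot: [-179.7, -0.0, 74.0]
force: [-9.8, 2.3, 4.6]
gripper_width: 11.6
gripper_force: 40.0
```

Emit:
move_arm(
  plan=[
    {"tx": 0, "ty": 0, "tz": 0, "wx": 0, "wy": 0, "wz": 0},
    {"tx": 0, "ty": 0, "tz": 0, "wx": 0, "wy": 0, "wz": 0},
    {"tx": 0, "ty": 0, "tz": 0, "wx": 0, "wy": 0, "wz": 0},
    {"tx": 0, "ty": 0, "tz": 0, "wx": 0, "wy": 0, "wz": 0},
    {"tx": 0, "ty": 0, "tz": 0, "wx": 0, "wy": 0, "wz": 0},
    {"tx": 0, "ty": 0, "tz": 0, "wx": 0, "wy": 0, "wz": 0},
    {"tx": 0, "ty": 0, "tz": 0, "wx": 0, "wy": 0, "wz": 0},
    {"tx": 0, "ty": 0, "tz": 0, "wx": 0, "wy": 0, "wz": 0},
    {"tx": 0, "ty": 0, "tz": 0, "wx": 0, "wy": 0, "wz": 0},
    {"tx": 0, "ty": 0, "tz": 0, "wx": 0, "wy": 0, "wz": 0},
    {"tx": 0, "ty": 0, "tz": 0, "wx": 0, "wy": 0, "wz": 0},
    {"tx": 0, "ty": 0, "tz": 0, "wx": 0, "wy": 0, "wz": 0},
  ],
)

```text
time_s: 17.8
ee_pos: [567.4, -218.4, 145.1]
ee_rot: [-179.7, -0.0, 74.0]
force: [-9.8, 2.6, 4.0]
gripper_width: 11.6
gripper_force: 40.0
```

```bash
python3 -c "
from workcell import env
print(env.state()['force']); print(env.job_done())"
```

```text
[-9.82545617  2.60835151  4.00683181]
the job is handed in; nothing more can be done
None
```

I handed the job in with the arm still holding the front flush on the nest box, hole up, at about 10 N push and 15 mm estimated travel, after a hold of over three seconds; no verdict came back.

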